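Switch on the kitchen push lights in their pairing order

TASK

The new under-cupboard lights learn their place from the order in which they are switched on: with the closed fingertips press the white lens of the blue light, then the yellow, then the red, each lightly but fully in so that it stays in. Leave the lights standing where they are without lifting or sliding them, keep the spare green light off, and do not disturb anything else.

Things in the scene. Friction and masses are not known exactly. Their poses are not given: they have to be found in the camera images.
- board: White laminate board lying flat on the worktop, 300 x 460 x 15 mm (its x, y, z), fixed; the lights stand on it. Origin: centre of its underside, z up, top 15 mm higher.
- lamp_blue: Loose round battery push light, blue plastic housing 64 mm across and 20 mm high, seen from above as a blue ring round a white lens 46 mm across. Origin: centre of its underside, z up. Total 180 g (varies). Pressing with more than 20 N is too hard.
- lens_blue (a joint): How far the white lens of the blue light is pushed in, in metres: 0 = standing out (off), 0.008 = fully in (on). It slides straight down against about 4 N of friction, without a spring, and stays where it is left. Once fully in, it lands on a foam pad that gives up to 6 mm more (5 N at first, 11 N at the end) and springs back those 6 mm; past that it is hard.
- blue_top (a point): Centre of the top of the blue light's white lens, nearly flat for 24 mm across; moves with the lens. When off it is 40 mm above the light's underside (20 mm above its ring), when fully in 32 mm.
- lamp_yellow: Loose round battery push light, yellow plastic housing 64 mm across and 20 mm high, seen from above as a yellow ring round a white lens 46 mm across. Origin: centre of its underside, z up. Total 180 g (varies). Pressing with more than 20 N is too hard.
- lens_yellow (a joint): How far the white lens of the yellow light is pushed in, in metres: 0 = standing out (off), 0.008 = fully in (on). It slides straight down against about 4 N of friction, without a spring, and stays where it is left. Once fully in, it lands on a foam pad that gives up to 6 mm more (5 N at first, 11 N at the end) and springs back those 6 mm; past that it is hard.
- yellow_top (a point): Centre of the top of the yellow light's white lens, nearly flat for 24 mm across; moves with the lens. When off it is 40 mm above the light's underside (20 mm above its ring), when fully in 32 mm.
- lamp_red: Loose round battery push light, red plastic housing 64 mm across and 20 mm high, seen from above as a red ring round a white lens 46 mm across. Origin: centre of its underside, z up. Total 180 g (varies). Pressing with more than 20 N is too hard.
- lens_red (a joint): How far the white lens of the red light is pushed in, in metres: 0 = standing out (off), 0.008 = fully in (on). It slides straight down against about 4 N of friction, without a spring, and stays where it is left. Once fully in, it lands on a foam pad that gives up to 6 mm more (5 N at first, 11 N at the end) and springs back those 6 mm; past that it is hard.
- red_top (a point): Centre of the top of the red light's white lens, nearly flat for 24 mm across; moves with the lens. When off it is 40 mm above the light's underside (20 mm above its ring), when fully in 32 mm.
- lamp_green: Loose round battery push light, green plastic housing 64 mm across and 20 mm high, seen from above as a green ring round a white lens 46 mm across. Origin: centre of its underside, z up. Total 180 g (varies). The spare: it stays off. Pressing with more than 20 N is too hard.
- lens_green (a joint): How far the white lens of the green light is pushed in, in metres: 0 = standing out (off), 0.008 = fully in (on). It slides straight down against about 4 N of friction, without a spring, and stays where it is left. Once fully in, it lands on a foam pad that gives up to 6 mm more (5 N at first, 11 N at the end) and springs back those 6 mm; past that it is hard.
- green_top (a point): Centre of the top of the green light's white lens, nearly flat for 24 mm across; moves with the lens. When off it is 40 mm above the light's underside (20 mm above its ring), when fully in 32 mm.
- screwdriver: Screwdriver with orange handle, 150 mm long, lying on the board. Origin: its underside. Leave alone.
- tape_roll: Grey ring-shaped tape core, 72 mm across, 24 mm high, lying on the board. Origin: centre of its underside. Leave alone.
- mug: Blue ceramic mug, 80 mm across, 90 mm high, standing on the worktop right of the board. Origin: centre of its underside. Leave alone.
- jar: Amber glass jar with black cap, 64 mm across, 85 mm high, right of the board. Origin: centre of its underside. Leave alone.
- battery_box: Cardboard box with a yellow band, 70 x 100 x 50 mm, left of the board. Origin: centre of its underside. Leave alone.
There are look-alikes about, which are no part of the job. What is shaped like the lamp_yellow but purple is not meant.

How it is judged (in metres and radians):
On the way, in this order (a step that is already met when the one before it is completed fails the run):
1. the blue light is switched on (lens in by more than 5 mm) (value of joint lens_blue above 0.005 m), for 0.2 s.
2. the yellow light is switched on (lens in by more than 5 mm) (value of joint lens_yellow above 0.005 m), for 0.2 s.
3. the red light is switched on (lens in by more than 5 mm) (value of joint lens_red above 0.005 m), for 0.2 s.
At the end, for the whole second after the job is handed in: The blue, yellow and red lenses are in by more than 5 of 8 mm, the green one by less than 3 mm; all four lights stand on the board within 25 mm of where they began, and the other things within 20 mm of theirs (value of joint each of lens_blue, lens_yellow, lens_red above 0.005 m and value of joint lens_green below 0.003 m and distance of each of lamp_blue, lamp_yellow, lamp_red, lamp_green from where it was at the start of the episode below 0.025 m and height (world z) of each of lamp_blue, lamp_yellow, lamp_red, lamp_green below 0.02 m and distance of each of screwdriver, tape_roll, mug, jar, battery_box from where it was at the start of the episode below 0.02 m); the robot touches nothing.
It fails at once if a light is pressed in before its turn (yellow before blue, or red before yellow) ((value of joint lens_yellow above 0.004 m and value of joint lens_blue below 0.005 m) or (value of joint lens_red above 0.004 m and value of joint lens_yellow below 0.005 m)).
It fails at once if the green light's lens is pressed in by more than 3 mm (value of joint lens_green above 0.003 m).
It fails at once if a light is pressed with more than 20 N (contact force between the fingers and lamp_blue above 20 N or contact force between the fingers and lamp_yellow above 20 N or contact force between the fingers and lamp_red above 20 N or contact force between the fingers and lamp_green above 20 N).
It fails at once if a light is lifted, tipped, or shifted by more than 25 mm (height (world z) of any of lamp_blue, lamp_yellow, lamp_red, lamp_green above 0.03 m or angle between any of lamp_blue, lamp_yellow, lamp_red, lamp_green's own z axis and vertical above 0.35 rad or distance of any of lamp_blue, lamp_yellow, lamp_red, lamp_green from where it was at the start of the episode above 0.025 m).
It fails at once if another thing is moved by more than 20 mm (distance of any of screwdriver, tape_roll, mug, jar, battery_box from where it was at the start of the episode above 0.02 m).
It also fails if it takes over 48 s, if anything falls off the work surface, if the arm or the gripper's body presses on something with over 40 N, if the wrist force passes 120 N, or if a joint passes its speed limit or range.

ROBOT

A 6-joint arm with a two-finger parallel gripper is mounted at the origin on the work surface. World frame = base frame: x ahead of the robot, y to its left, z up, the work surface at z = 0. Lengths are in mm, angles in rad, forces in N, time in s.
With the tool pointing down it reaches from about 300 to 775 mm from the base axis. Payload 14.6 kg.
Tool frame: the origin (TCP) lies between the finger pads; the fingertips stand manip.tip_reach ahead of it and the grasp point (between the pads) lies 5 mm behind it (manip.tip_reach is the distance from the TCP to the fingertips, in mm); z points along the fingers, y is the line along which they close (so a half turn about z gives the same grasp; the last joint's range is limited). The gripper opens to 94 mm and grips with 3 to 60 N. Pads are 16 mm wide; open, the fingers measure 119 mm over their backs; the gripper's body (75 mm by 177 mm) begins 78 mm behind the grasp point.
Start: joints at [1.24, 0.3, 1.521, -0, 1.321, -0.067], TCP at [143.411, 530.964, 219.446] pointing down, gripper open.
Joint ranges: [-3.03, 3.03], [-0.79, 2.21], [0.23, 2.52], [-1.04, 4.18], [0, 3.07], [-2.55, 2.55]. Speed limits (rad/s): [2.22, 2.22, 2.57, 3.14, 3.14, 3.14].

INTERFACE

Orientations are given as [roll, pitch, yaw] about the fixed x, y, z axes, in that order (R = Rz(yaw) Ry(pitch) Rx(roll)).
In Python, from cell import manip gives the robot as it stands. The module is installed in compiled form; this text tells all that it offers.
- The arm moves only by the shell command python3 -m creep 'ROWS' [FORCE]. ROWS is JSON, a list of rows, each a list of 3 entries, a list of its own where there are three numbers: the opening, from -1 (shut) to 1 (fully open), then the shift along the tool's x, y, z in cm, then the turn about the tool's z in units of 5 degrees (1.0 is 5 degrees). In form: [[grip, [tx, ty, tz], roll], ...]. A call has 1 to 12 rows; each row is the pose to reach, as a shift and turn from the pose commanded when the call began, along the tool's axes at that moment; what a row does not reach only later rows make up. A row lasts 1/10 s, in which the tool goes at most 50 mm and 8.59 degrees, less where a joint would pass 70% of its speed; a pose out of reach is approached as far as the arm can. A call with a gripper value outside its range is refused whole. The fingers move at their own pace and stop on an object; FORCE is the grip in N (left out, the last holds). Time passes only in rows, so rows that repeat a pose let the fingers close. It gives the time, the measured TCP pose, the force, the opening and the grip force at its end, in the units of the state.
- manip.read_state(): the state, without advancing time (a new reading comes with each control period).
- manip.camera(name): name is "side" or "top"; returns the picture (384x512x3 uint8, red, green, blue); there is no depth.
- manip.camera_params(name): a dict with "fovy" (degrees; the focal length in pixels is half the picture's height over the tangent of half this angle, whatever the lens; pixels are square), "cx", "cy" (the principal point, pixels), "origin" and "attitude" of the camera in the world. Camera axes: x right, y down, z forward; pixel columns grow to the right and rows downward; lengths in mm; the calibration is good to about 2 mm. A picture is of the moment at which its call begins. camera_params takes no time and is no camera call.
- manip.sign_off(): hands the job in; it is judged then, once.
The state is a dict: "clock": time; "joints": joint angles; "qd": joint speeds; "effort": joint torques, N m; "eef_pos": TCP position; "eef_rot": TCP orientation; "wrist_force": force on the tool from outside, world axes, zero at the start; "moment": the same for the moment, N m; "finger_gap": finger opening in mm; "finger_force": force on a finger pad.
Only numpy, scipy, OpenCV 4.12 (cv2) and the standard library are available. Lean on these libraries where they do the work, as an engineer would, in place of code of your own. Each camera call takes 0.05 s, during which the arm holds its last target. There are 200 camera calls.

## Working session

There is one attempt and no reset: what is moved stays moved. The work goes in short steps, Python scripts to look and compute and a shell command to move; the robot and the scene stay as the last step left them, time stands still between calls to the robot, and variables do not carry over. Pictures are saved under pics/ and viewed, at most 10 in all, crops included, and the job is handed in when it is done.

```bash
mkdir -p pics
python3 - <<'E'
from cell import manip
import cv2
print(manip.read_state(), manip.tip_reach)
for n in("top","side"):
    print(n,manip.camera_params(n)); cv2.imwrite(f"pics/{n}0.png",manip.camera(n)[:,:,::-1])
E
```

```text
{'clock': 0.0, 'joints': array([ 1.24040910e+00,  3.00501776e-01,  1.52155425e+00,  4.40455498e-06,
        1.32068965e+00, -6.65913273e-02]), 'qd': array([ 0.00029859, -0.00019651,  0.00086107,  0.00044874, -0.00016347,
        0.00073332]), 'effort': array([ 2.01685027e-03, -5.31807876e+01, -3.52742279e+01,  7.09387986e-02,
        2.43975897e-02, -8.23350570e-05]), 'eef_pos': array([143.33213328, 530.75342764, 218.88084265]), 'eef_rot': array([-3.14044247e+00, -8.09811250e-05,  2.87779562e+00]), 'wrist_force': array([-0.11580682, -0.07688713, -0.47185595]), 'moment': array([-0.05322167,  0.01556033, -0.02208764]), 'finger_force': 0.0, 'finger_gap': 94.01047393914216} 14.0
top {'fovy': 52.68600625009663, 'cx': 256.34423088141295, 'cy': 186.2197549747135, 'origin': array([ 352.38348   ,   13.88847648, 1089.5501802 ]), 'attitude': array([-2.97440998, -0.02212036, -1.55827156])}
side {'fovy': 53.185978193584546, 'cx': 256.7044157653468, 'cy': 185.44827186146966, 'origin': array([ 161.42878081, -607.65063813,  872.61604015]), 'attitude': array([-2.40562862, -0.01702469, -0.55958891])}
```

View pics/top0.png

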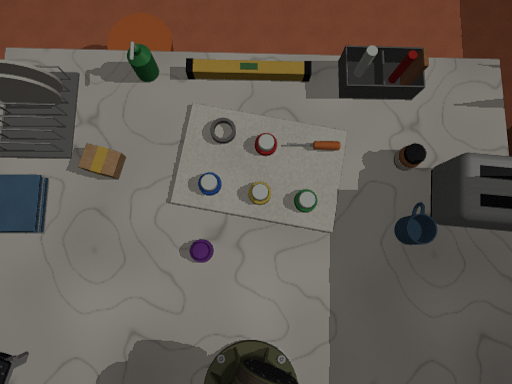

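View pics/side0.png

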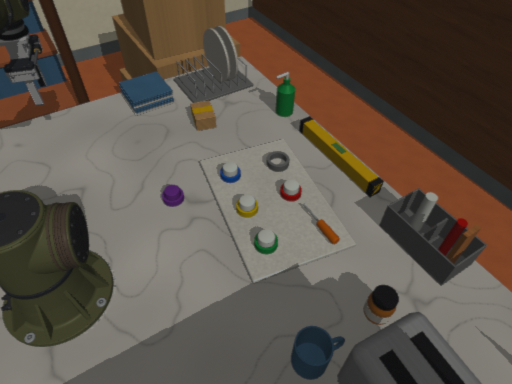

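The top view shows the blue light at about (209,183), yellow (260,193), red (266,144) and green (305,201). The purple decoy is at (201,251). In the side view, blue is at (231,172), yellow (247,205), red (291,189) and green (266,240). I'll enlarge both for exact positions.

Run:
```python
import cv2
def crop(n,x,y,w,h,s):
    im=cv2.imread(f"pics/{n}0.png")[y:y+h,x:x+w]; im=cv2.resize(im,None,fx=s,fy=s,interpolation=cv2.INTER_CUBIC)
    for k in range(0,w,10): cv2.line(im,(k*s,0),(k*s,6 if k%50 else 14),(0,0,255),1); 
    for k in range(0,h,10): cv2.line(im,(0,k*s),(6 if k%50 else 14,k*s),(0,0,255),1)
    cv2.imwrite(f"pics/{n}c.png",im)
crop("top",190,125,133,95,6); crop("side",210,150,110,110,5)
```

```text
(no output)
```

View pics/topc.png

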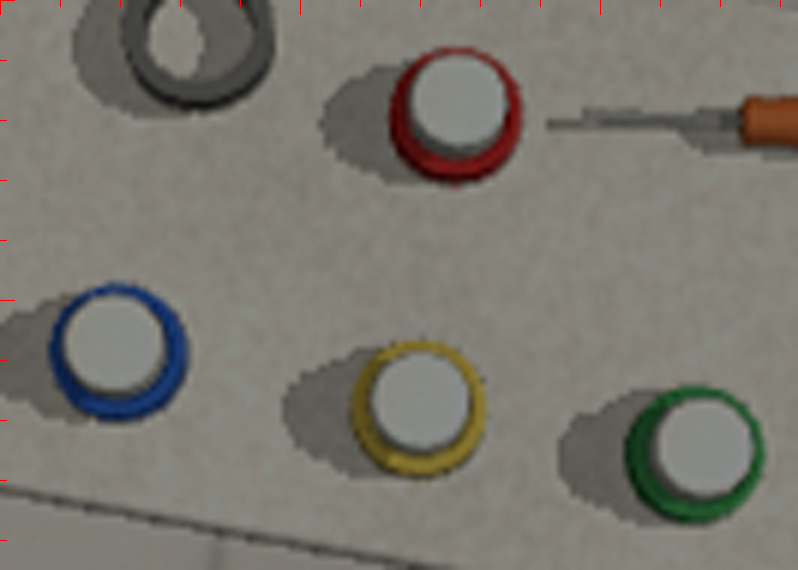

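View pics/sidec.png

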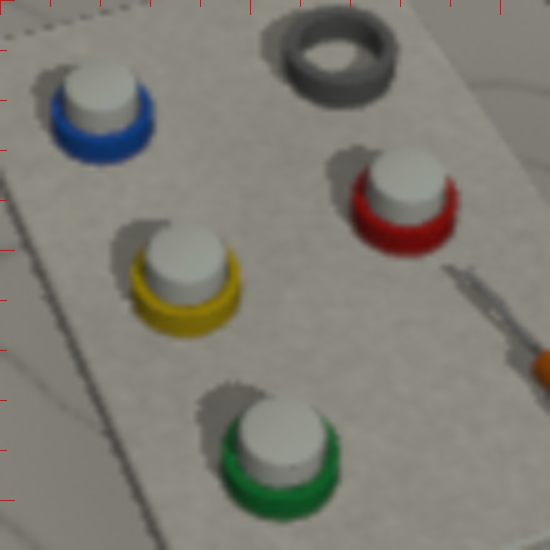

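The crops give these lens-top centres (crop pixels):

| Light | Top crop | Side crop |
|---|---|---|
| Blue | (115,345) | (102,83) |
| Yellow | (420,402) | (188,252) |
| Red | (459,100) | (408,175) |
| Green | (704,447) | (283,427) |

```bash
cat > h.py <<'E'
from cell import manip
import numpy as np
from scipy.spatial.transform import Rotation as R
def ray(n,u,v):
    p=manip.camera_params(n); f=192/np.tan(np.radians(p["fovy"]/2))
    d=R.from_euler("xyz",p["attitude"]).apply([(u-p["cx"])/f,(v-p["cy"])/f,1]); return p["origin"],d/np.linalg.norm(d)
def tri(a,b):
    (o1,d1),(o2,d2)=ray("top",*a),ray("side",*b)
    s=np.linalg.lstsq(np.c_[d1,-d2],o2-o1,rcond=None)[0]; p,q=o1+s[0]*d1,o2+s[1]*d2
    return (p+q)/2,np.linalg.norm(p-q)
def atz(n,u,v,z):
    o,d=ray(n,u,v); return o+d*(z-o[2])/d[2]
E
python3 - <<'E'
from h import *
st=manip.read_state(); M=R.from_euler("xyz",st["eef_rot"]); print(M.as_matrix().round(3))
for n,a,b in (("blue",(115,345),(102,83)),("yellow",(420,402),(188,252)),("red",(459,100),(408,175)),("green",(704,447),(283,427))):
    a=(a[0]/6+190-.4,a[1]/6+125-.4);b=(b[0]/5+210-.4,b[1]/5+150-.4)
    p,g=tri(a,b); t=atz("top",*a,55);s=atz("side",*b,55)
    print(n,p.round(1),g.round(1),t.round(1),s.round(1),"tool shift cm",(M.inv().apply([*t[:2],150]-st["eef_pos"])/10).round(2))
E
```

```text
[[-0.965  0.261 -0.   ]
 [ 0.261  0.965 -0.001]
 [ 0.    -0.001 -1.   ]]
blue [538.1 121.6  54.1] 3.0 [536.5 122.   55. ] [539.1 120.4  55. ] tool shift cm [-48.61 -29.21   6.92]
yellow [515.  -16.5  50.8] 3.4 [512.7 -15.8  55. ] [514.8 -19.9  55. ] tool shift cm [-49.91 -43.13   6.94]
red [655.7 -32.6  50.1] 1.3 [653.6 -32.2  55. ] [653.4 -36.2  55. ] tool shift cm [-63.94 -41.04   6.93]
green [ 495.6 -144.6   52.9] 2.3 [ 494.3 -143.8   55. ] [ 495.9 -146.    55. ] tool shift cm [-51.46 -55.97   6.95]
```

```bash
python3 -m creep '[[-1,[-48.7,-29.2,5],0],[-1,[-48.7,-29.2,5],0],[-1,[-48.7,-29.2,5],0],[-1,[-48.7,-29.2,5],0],[-1,[-48.7,-29.2,5],0],[-1,[-48.7,-29.2,5],0],[-1,[-48.7,-29.2,5],0],[-1,[-48.7,-29.2,5],0],[-1,[-48.7,-29.2,5],0],[-1,[-48.7,-29.2,5],0],[-1,[-48.7,-29.2,5],0],[-1,[-48.7,-29.2,5],0]]' 10
```

```text
clock: 1.3
eef_pos: [539.2, 118.9, 168.5]
eef_rot: [-3.141, -0.001, 2.875]
wrist_force: [0.2, 1.1, 0.1]
finger_gap: 2.2
finger_force: 0.0
```

```bash
python3 -m creep '[[-1,[0,0,3],0],[-1,[0,0,6],0],[-1,[0,0,8],0],[-1,[0,0,9],0],[-1,[0,0,9],0],[-1,[0,0,9],0]]'
python3 - <<'E'
from h import *
import cv2
a=cv2.resize(manip.camera("top")[125:215,190:290],None,fx=4,fy=4,interpolation=2)
b=cv2.resize(manip.camera("side")[130:220,190:290],None,fx=4,fy=4,interpolation=2)
cv2.imwrite("pics/b1.png",np.hstack([a,b])[:,:,::-1])
E
```

```text
clock: 1.9
eef_pos: [537.8, 122.2, 80.3]
eef_rot: [3.141, 0.001, 2.878]
wrist_force: [-0.8, -0.3, -0.1]
finger_gap: 0.6
finger_force: 0.0
```

View pics/b1.png

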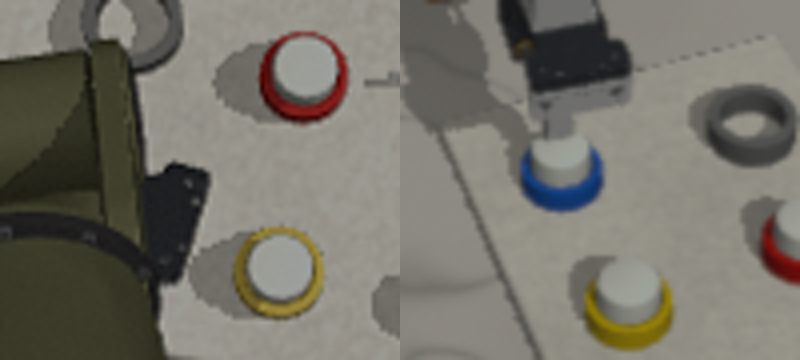

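The side view shows the closed fingertips (crop (555,125)) centred just above the blue lens (560,155). I'll press it slowly.

```bash
python3 -m creep '[[-1,[0,0,0.5],0],[-1,[0,0,0.9],0],[-1,[0,0,1.1],0],[-1,[0,0,1.2],0],[-1,[0,0,1.3],0],[-1,[0,0,1.4],0],[-1,[0,0,1.5],0],[-1,[0,0,1.5],0]]'
```

```text
clock: 2.8
eef_pos: [537.4, 122.1, 64.3]
eef_rot: [-3.142, -0.0, 2.878]
wrist_force: [-0.9, 0.4, 1.4]
finger_gap: 0.1
finger_force: 0.9
```

```bash
python3 -m creep '[[-1,[0,0,0.1],0],[-1,[0,0,0.2],0],[-1,[0,0,0.3],0],[-1,[0,0,0.4],0],[-1,[0,0,0.5],0],[-1,[0,0,0.5],0],[-1,[0,0,0.5],0]]'
```

```text
clock: 3.5
eef_pos: [537.5, 122.1, 59.6]
eef_rot: [3.141, 0.0, 2.878]
wrist_force: [-2.1, -0.3, 7.3]
finger_gap: 0.5
finger_force: 3.2
```

The force is 7.3 N, which is past the foam's 5 N onset, so blue is fully in. Next: lift, move over yellow and look.

```bash
python3 -m creep '[[-1,[0,0,-3],0],[-1,[0,0,-5],0],[-1,[-1.35,-14,-5],0],[-1,[-1.35,-14,-5],0],[-1,[-1.35,-14,-5],0],[-1,[-1.35,-14,-5],0],[-1,[-1.35,-14,-5],0],[-1,[-1.35,-14,-2],0],[-1,[-1.35,-14,-2],0],[-1,[-1.35,-14,-2],0]]'
python3 - <<'E'
from h import *
import cv2
a=cv2.resize(manip.camera("top")[125:215,190:290],None,fx=4,fy=4,interpolation=2)
b=cv2.resize(manip.camera("side")[150:240,210:310],None,fx=4,fy=4,interpolation=2)
cv2.imwrite("pics/y1.png",np.hstack([a,b])[:,:,::-1])
E
```

```text
clock: 4.5
eef_pos: [513.9, -15.6, 79.5]
eef_rot: [-3.141, -0.001, 2.879]
wrist_force: [-0.0, -0.3, 0.0]
finger_gap: 0.3
finger_force: 0.0
```

View pics/y1.png

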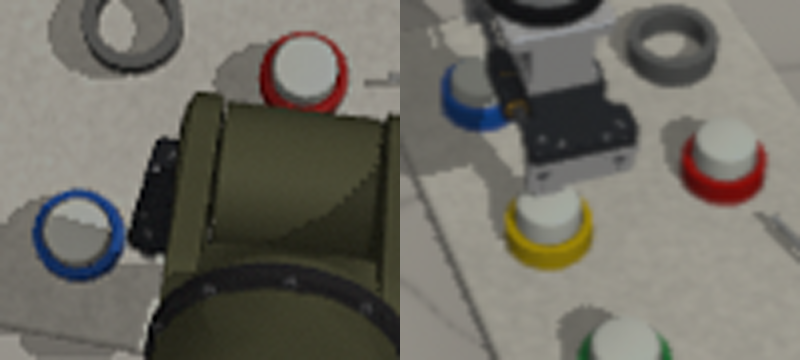

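Blue's lens (side crop (478,80)) now sits low in its ring, and the gripper is above yellow (548,205). I'll press yellow.

```bash
python3 -m creep '[[-1,[0,0,0.5],0],[-1,[0,0,0.9],0],[-1,[0,0,1.1],0],[-1,[0,0,1.2],0],[-1,[0,0,1.3],0],[-1,[0,0,1.4],0],[-1,[0,0,1.5],0],[-1,[0,0,1.6],0],[-1,[0,0,1.7],0],[-1,[0,0,1.8],0],[-1,[0,0,1.9],0],[-1,[0,0,1.9],0]]'; python3 -m creep '[[-1,[0,0,0.1],0],[-1,[0,0,0.1],0],[-1,[0,0,0.1],0]]'
```

```text
clock: 5.8
eef_pos: [514.0, -16.6, 60.4]
eef_rot: [3.142, 0.0, 2.878]
wrist_force: [-1.0, 1.8, 5.4]
finger_gap: 0.2
finger_force: 2.8
clock: 6.1
eef_pos: [514.1, -16.6, 59.6]
eef_rot: [3.142, 0.0, 2.878]
wrist_force: [-1.6, 2.2, 6.4]
finger_gap: 0.5
finger_force: 3.2
```

The force rose to 6.4 N, so yellow is in on the foam. On to red.

```bash
python3 -m creep '[[-1,[0,0,-3],0],[-1,[0,0,-5],0],[-1,[-13.9,2.1,-5],0],[-1,[-13.9,2.1,-5],0],[-1,[-13.9,2.1,-5],0],[-1,[-13.9,2.1,-5],0],[-1,[-13.9,2.1,-5],0],[-1,[-13.9,2.1,-2],0],[-1,[-13.9,2.1,-2],0],[-1,[-13.9,2.1,-2],0]]'
python3 - <<'E'
from h import *
import cv2
a=cv2.resize(manip.camera("top")[125:215,190:290],None,fx=4,fy=4,interpolation=2)
b=cv2.resize(manip.camera("side")[150:240,230:330],None,fx=4,fy=4,interpolation=2)
cv2.imwrite("pics/r1.png",np.hstack([a,b])[:,:,::-1])
E
```

```text
clock: 7.1
eef_pos: [652.9, -32.5, 79.9]
eef_rot: [-3.141, -0.001, 2.878]
wrist_force: [1.2, 0.3, 0.2]
finger_gap: 0.3
finger_force: 0.0
```

View pics/r1.png

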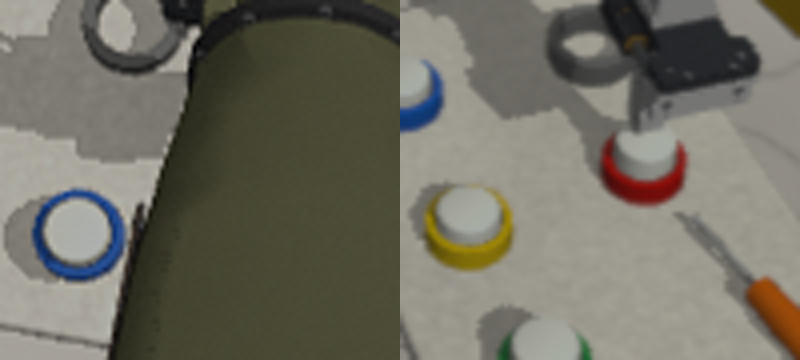

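Yellow's lens (side crop (468,212)) is low in its ring, and the fingertips are centred over red (645,140). I'll press red.

```bash
python3 -m creep '[[-1,[0,0,0.5],0],[-1,[0,0,0.9],0],[-1,[0,0,1.1],0],[-1,[0,0,1.2],0],[-1,[0,0,1.3],0],[-1,[0,0,1.4],0],[-1,[0,0,1.5],0],[-1,[0,0,1.6],0],[-1,[0,0,1.7],0],[-1,[0,0,1.8],0],[-1,[0,0,1.9],0],[-1,[0,0,1.9],0]]'; python3 -m creep '[[-1,[0,0,0.1],0],[-1,[0,0,0.1],0],[-1,[0,0,0.1],0]]'
```

```text
clock: 8.4
eef_pos: [653.7, -32.5, 60.5]
eef_rot: [3.142, 0.0, 2.878]
wrist_force: [-2.4, 0.2, 6.0]
finger_gap: 0.6
finger_force: 2.8
clock: 8.7
eef_pos: [653.7, -32.6, 59.7]
eef_rot: [3.142, 0.0, 2.878]
wrist_force: [-2.1, 0.7, 6.3]
finger_gap: 0.3
finger_force: 3.2
```

```bash
python3 -m creep '[[-1,[0,0,-3],0],[-1,[0,0,-8],0],[-1,[0,0,-13],0],[-1,[0,0,-17],0],[-1,[0,0,-17],0],[-1,[10,25,-17],0],[-1,[10,25,-17],0],[-1,[10,25,-17],0],[-1,[10,25,-17],0],[-1,[10,25,-17],0],[-1,[10,25,-17],0],[-1,[10,25,-17],0]]'
python3 - <<'E'
from h import *
import cv2
a=cv2.resize(manip.camera("top")[110:240,180:350],None,fx=2.35,fy=2.35,interpolation=2)
b=cv2.resize(manip.camera("side")[130:260,190:360],None,fx=2.35,fy=2.35,interpolation=2)
cv2.imwrite("pics/end.png",np.hstack([a,b])[:,:,::-1])
E
```

```text
clock: 9.9
eef_pos: [621.6, 237.2, 228.2]
eef_rot: [-3.141, -0.001, 2.881]
wrist_force: [0.5, -1.1, 0.4]
finger_gap: 0.6
finger_force: 0.0
```

View pics/end.png

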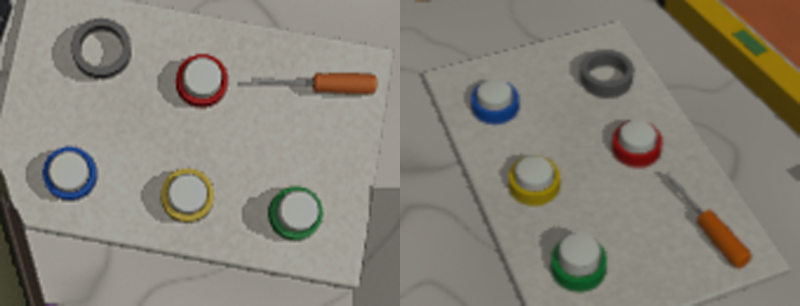

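Blue (495,95), yellow (535,175) and red (637,137) are in, green (578,253) still stands out, and nothing has moved.

```bash
python3 -c "
from cell import manip; print(manip.sign_off())"
```

```text
the job is handed in; nothing more can be done
None
```

I pressed the blue, yellow and red lights fully in, in that order (about 6–7 N each). In the last picture green was still off and nothing had moved, and I handed the job in at about 10 s; no verdict came back.

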